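# Clamp a glass vial on the feed-knob stage

## Robot

A 7-joint arm with a two-finger parallel gripper is mounted at the origin on a cart in front of the work surface, level with it; the furniture and walls round the work are solid. World frame = base frame: x ahead of the robot, y to its left, z up, the work surface at z = 0. Lengths are in m, angles in rad, forces in N, time in s.
With the tool pointing down it reaches from about 0.425 to 0.925 m from the base axis. Payload 6.8 kg.
Tool frame: the origin (TCP) lies on the mounting face of the last link; the fingertips stand 173 mm ahead of it and the grasp point (between the pads) lies 155 mm ahead of it; z points along the fingers, y is the line along which they close (so a half turn about z gives the same grasp; the last joint's range is limited). The gripper opens to 85 mm and grips with 20 to 120 N. Pads are 22 mm wide; open, the fingers measure 114 mm over their backs; the gripper's body (76 mm by 85 mm) begins 54 mm behind the grasp point. The pads swing forward as they close: fully open they stand 13 mm farther back than shut.
Start: joints at [-1.396, 0.477, 0.022, 1.555, -0.011, 1.109, -0.083], TCP at [0.188, 0.648, 0.405] pointing down, gripper open.
Joint ranges: [-2.96, 2.96], [-0.34, 2.1], [-1.41, 1.46], [0.24, 2.44], [-1.37, 4.51], [0.17, 1.92], [-2.96, 2.96]. Speed limits (rad/s): [2.39, 2.39, 3.14, 3.14, 3.14, 3.14, 3.14].

## Interface

Orientations are given as a rotation vector (axis times angle).
In Python, from bench import r gives the robot as it stands.
- The arm moves only by the tool arm_command, never from a script. Its argument "plan" is a list of rows, each an object of numbers: "claw": the closure, from 0 (fully open) to 1 (shut); "tx", "ty", "tz": the shift along the tool's x, y, z in m; "ax", "ay", "az": the turn, a rotation vector about the tool's x, y, z in degrees. A call has exactly 10 rows; each row shifts and turns the commanded pose from where the row before left it, along the tool's axes as they then stand; what a row does not reach is not made up. A row lasts 1/12 s, in which the tool goes at most 41.7 mm and 7.16 degrees, less where a joint would pass 70% of its speed; a pose out of reach is approached as far as the arm can. A call is refused whole if a number of a shift passes 0.0417 or a number of a turn 7.16, either way. A call with a gripper value outside its range is refused whole. The fingers move at their own pace and stop on an object; "squeeze" is the grip in N (left out, the last holds). Time passes only in rows, so rows that do not move let the fingers close, or fill a call up. It gives the time, the measured TCP pose, the force, the opening and the grip force at its end, in the units of the state.
- r.get_obs(): the state, without advancing time (a new reading comes with each control period).
- r.grab_frame(name): name is "scene" or "top" or "wrist"; returns the picture (420x560x3 uint8, red, green, blue); there is no depth.
- r.camera_model(name): a dict with "fx", "fy", "cx", "cy" (pixels), "position" and "orientation" of the camera in the world; the wrist camera has in their place "tool_from_camera" (4x4, takes a point from camera to tool coordinates, whose origin is the TCP and whose axes are the flange's). Camera axes: x right, y up, looking along -z (the intrinsics and any distortion apply to the point x, -y, -z); pixel columns grow to the right and rows downward; lengths in m; the calibration is good to about 2 mm. A picture is of the moment at which its call begins: read the wrist's pose just before it. camera_model takes no time and is no camera call.
- r.hand_in(): hands the job in; it is judged then, once.
Trained networks look in the newest picture that a camera, given by its name, has taken for a name from the list of things; names that differ only in an ending like _2 or _b are one class to them, and where a whole thing is asked for, a point or a joint stands for the part that bears it (a point fixed in the world has none). Each returns a list of dicts, best first, with "confidence" (0 to 1); they miss things now and then, are a little off and sometimes report something else, mostly with a low value. They report only what shows in the picture. A call takes as long as a camera call. They do not tell look-alikes from the thing itself.
- r.boxes_of(target, camera): "location" ([x, y, z] in m, in the coordinates of the camera as it stood for that picture, good to about 4 mm: the middle of the surface that is visible of it).
- r.tip_of(target, camera): "location" ([x, y, z] in m, in the coordinates of the camera as it stood for that picture, good to about 4 mm: a listed point, or the origin of a listed thing).
The state is a dict: "clock": time; "joints": joint angles; "qvel": joint speeds; "tau": joint torques, N m; "tcp_pos": TCP position; "orientation": TCP orientation; "contact_force": force on the tool from outside, world axes, zero at the start; "moment": the same for the moment, N m; "grip_width": finger opening in m; "gripper_force": force on a finger pad.
Only numpy, scipy, OpenCV 4.12 (cv2) and the standard library are available. Lean on these libraries where they do the work, as an engineer would, in place of code of your own. Each camera call takes 0.05 s, during which the arm holds its last target. There are 200 camera calls.

## Task

Stand the small glass vial upright on the bed of the grey clamping stage, between the V-shaped stop and the jaw, and let go of it. Then turn the black feed knob clockwise to drive the jaw up until the vial is seated in the V and stays firmly clamped once you let go; move the jaw by its knob only, be gentle enough not to crush the glass, and leave the other things on the table alone.

Things in the scene. Friction and masses are not known exactly. Their poses are not given: they have to be found in the camera images.
- vial: Small white translucent glass vial, loose, 42 mm tall, 31 mm across its straight round body (lower 17 mm), then a shoulder and a neck about 20 mm wide, about 30 g; the glass bears up to 25 N of squeeze from the jaw, and 4 N or more holds it firmly; stands on the table to the left of the stage at the start. Origin: centre of its underside, z up.
- stage: Fixed grey bed plate of the clamping stage, 96 mm (its x) by 262 mm (its y), its top, the bed, at 22 mm above the table. Origin at table level, 14 mm towards +y from the plate's centre; z up. The carriage runs along its +y (towards the V stop). Its place and yaw on the table vary.
- v_stop: Blue and steel V stop fixed on the bed at a varying distance from the jaw. Origin: on the bed surface, on the axis that the seated vial will have (15.5 mm from both V faces); axes as the stage's. The V (120 degrees, faces 25 mm tall, its arms reaching to 16 mm either side in x and to y = +9 mm) opens towards -y, towards the jaw; the block behind it reaches to y = +46 mm and is 26 mm tall.
- jaw_block: Aluminium carriage block, 66 mm wide, 98 mm long, its top 46 mm above the table, with an upright jaw 50 mm wide whose top is 50.5 mm above the table; it slides over the bed with the knob on top. Axes as the stage's.
- jaw_face (a point): Centre of the flat black rubber jaw face that looks along the stage's +y and presses on the vial; 36.5 mm above the table. At the start it stands 41 to 58 mm before the v_stop origin, so it must advance 26 to 42 mm before it presses on the seated vial.
- carriage (a joint): Position of the carriage along the stage's +y in m: 0 at the start (jaw back), limit 0.06. It is geared to the knob: 18 mm for each radian of the knob.
- feed_knob (a joint): Angle of the feed knob in rad: 0 at the start, grows as it is turned clockwise seen from above, limit 3.34. Its friction is 0.22 N m, and a clamped vial adds 0.018 N m for each newton of clamping force. The friction holds the knob where it is left (it holds a clamping force up to about 12 N). The knob's axis travels with the carriage as it turns, by 18 mm per radian.
- knob_grip (a point): Grip point of the black feed knob: on its upright axis, 76 mm above the table, 8 mm below the top of the bar. The bar handle is 46 mm long along this point's x, 13 mm thick along its y and 30 mm tall, on a round skirt 48 mm wide whose top is 54 mm above the table. At the start its x is parallel to the stage's x. It lies 58 mm behind the jaw face.
- petri_dish: Flat round glass dish 74 mm wide, 18 mm tall, a bystander. Origin: centre of its underside.
- timer: White laboratory timer 46x66x63 mm, a bystander. Origin: centre of its underside.
- marker: Red marker pen 120 mm long, 15 mm thick, a bystander. Origin: its underside's centre.
There are look-alikes about, which are no part of the job. Of the things that look like the vial, take the one that is nearest to the robot's base at the start.

How it is judged:
On the way, in this order (a step that is already met when the one before it is completed fails the run):
1. the vial stands upright on the bed between the jaw and the V stop, released (horizontal distance between vial and v_stop below 0.03 m and z of vial in the frame of v_stop between -0.004 and 0.004 m and angle between vial's own z axis and vertical below 0.1 rad and y of vial in the frame of jaw_face above 0.012 m and contact force between vial and the arm below 0.1 N and contact force between vial and the fingers below 0.1 N), for 0.2 s.
2. the jaw presses the vial into the V (contact force between vial and jaw_block above 4 N and contact force between vial and v_stop above 4 N and horizontal distance between vial and v_stop below 0.006 m and angle between vial's own z axis and vertical below 0.1 rad and z of vial in the frame of v_stop below 0.004 m), for 0.2 s.
At the end, for the whole second after the job is handed in: The vial stands upright (within 0.1 rad) on the bed, its axis within 6 mm of the seat of the V, clamped between jaw and V stop with more than 4 N on each, everything at rest and the robot clear (all of step 2 and linear speed of vial below 0.01 m/s and velocity of joint carriage below 0.005 m/s); the robot touches nothing.
It fails at once if the glass is crushed: more than 25 N between vial and jaw or vial and V stop (contact force between vial and jaw_block above 25 N or contact force between vial and v_stop above 25 N).
It fails at once if the carriage is pushed or leaned on directly (more than 8 N on the block or jaw) instead of being moved by its knob (contact force between any of the arm, the fingers and jaw_block above 8 N).
It fails at once if the vial is knocked over (angle between vial's own z axis and vertical above 0.7 rad).
It fails at once if the petri dish, timer or marker is moved more than 20 mm (distance of any of petri_dish, timer, marker from where it was at the start of the episode above 0.02 m).
It also fails if it takes over 69 s, if anything falls off the work surface, if the arm or the gripper's body presses on something with over 40 N, if the wrist force passes 120 N, or if a joint passes its speed limit or range.

## Working session

There is one attempt and no reset: what is moved stays moved. The work goes in short steps, Python scripts to look and compute and a tool call to move; the robot and the scene stay as the last step left them, time stands still between calls to the robot, and variables do not carry over. Pictures are saved under pics/ and viewed, at most 10 in all, crops included, and the job is handed in when it is done.

Besides the shell and the picture viewer there is one more tool, called after ">>>" as name(argument=value, ...) on one line, values as JSON. arm_command: Moves the arm, as the interface text tells. Its arguments: {"type":"object","properties":{"plan":{"type":"array","items":{"type":"object","properties":{"claw":{"type":"number"},"tx":{"type":"number"},"ty":{"type":"number"},"tz":{"type":"number"},"ax":{"type":"number"},"ay":{"type":"number"},"az":{"type":"number"}}}},"squeeze":{"type":"number"}},"required":["plan"]}

```bash
ls; mkdir -p pics; cat > h.py <<'E'
import numpy as np, cv2
from scipy.spatial.transform import Rotation as R
from bench import r
def T(cam,obs=None):
    m=r.camera_model(cam); M=np.eye(4)
    if 'tool_from_camera' in m:
        o=obs or r.get_obs(); M[:3,:3]=R.from_rotvec(o['orientation']).as_matrix(); M[:3,3]=o['tcp_pos']
        return M@np.array(m['tool_from_camera'])
    q=np.array(m['orientation'])
    M[:3,:3]=q if q.shape==(3,3) else (R.from_rotvec(q).as_matrix() if q.size==3 else R.from_quat(q).as_matrix())
    M[:3,3]=m['position']; return M
def look(cam,items,save=None):
    o=r.get_obs(); im=r.grab_frame(cam); M=T(cam,o); m=r.camera_model(cam)
    if save: cv2.imwrite('pics/'+save,im[:,:,::-1])
    for f,n in items:
        for d in getattr(r,f)(n,cam):
            p=np.array(d['location']); w=M[:3,:3]@p+M[:3,3]
            px=(m['cx']+m['fx']*p[0]/-p[2], m['cy']-m['fy']*p[1]/-p[2])
            print(cam,f[:3],n,round(d['confidence'],2),w.round(4),np.round(px))
    return im
E
python3 - <<'E'
from h import *
for c in ['scene','top','wrist']: print({k:np.round(v,3) if k!='distortion' else v for k,v in r.camera_model(c).items()})
o=r.get_obs(); print(o)
its=[('tip_of',n) for n in ['vial','v_stop','jaw_face','knob_grip','stage','petri_dish','timer','marker']]
a=look('top',its); b=look('scene',its)
cv2.imwrite('pics/a.png',a[:,:,::-1]);cv2.imwrite('pics/b.png',b[:,:,::-1])
E
```

```text
pics
{'fx': np.float64(526.289), 'fy': np.float64(526.289), 'cx': np.float64(283.093), 'cy': np.float64(209.054), 'position': array([0.106, 0.911, 0.505]), 'orientation': array([ 0.361, -1.441, -2.319])}
{'fx': np.float64(473.012), 'fy': np.float64(473.012), 'cx': np.float64(270.367), 'cy': np.float64(210.118), 'position': array([0.285, 0.116, 1.068]), 'orientation': array([ 0.172, -0.183, -1.575])}
{'fx': np.float64(362.398), 'fy': np.float64(362.398), 'cx': np.float64(280.232), 'cy': np.float64(208.815), 'tool_from_camera': array([[ 0.001,  0.948,  0.319,  0.083],
       [ 1.   , -0.001,  0.001, -0.002],
       [ 0.001,  0.319, -0.948,  0.031],
       [ 0.   ,  0.   ,  0.   ,  1.   ]])}
{'clock': 0.0, 'joints': array([-1.39610151,  0.47779503,  0.02236836,  1.55644468, -0.01150388,
        1.10933973, -0.08311517]), 'qvel': array([ 1.49209598e-03,  7.80156894e-04,  6.68430182e-05, -1.73118888e-03,
        9.61079029e-04,  1.87120139e-04,  1.41785807e-03]), 'tau': array([-9.05510260e-04, -5.96457767e+01,  1.60766110e+00, -2.81195319e+01,
        1.25381458e-02,  9.26291279e-03,  6.1
[... 692 characters left out ...]
.66 [ 0.4254 -0.1025  0.0757] [370. 249.]
top tip stage 0.69 [ 0.4379 -0.0264  0.0005] [329. 249.]
top tip petri_dish 0.88 [3.579e-01 2.244e-01 1.000e-04] [219. 286.]
top tip timer 0.96 [ 7.105e-01  4.630e-02 -6.000e-04] [295. 137.]
top tip timer 0.56 [ 0.4371 -0.0247  0.0013] [329. 249.]
top tip marker 0.87 [0.6661 0.2719 0.0028] [200. 155.]
top tip marker 0.26 [ 0.4263 -0.1031  0.0735] [370. 249.]
scene tip vial 0.8 [ 0.5825  0.3499 -0.0023] [183. 296.]
scene tip vial 0.78 [ 0.5235  0.2521 -0.0053] [244. 276.]
scene tip vial 0.76 [ 0.6531  0.1986 -0.0027] [200. 245.]
scene tip timer 0.63 [ 7.065e-01  5.120e-02 -5.000e-04] [219. 209.]
scene tip marker 0.76 [0.6579 0.2737 0.0011] [174. 262.]
```

View pics/a.png

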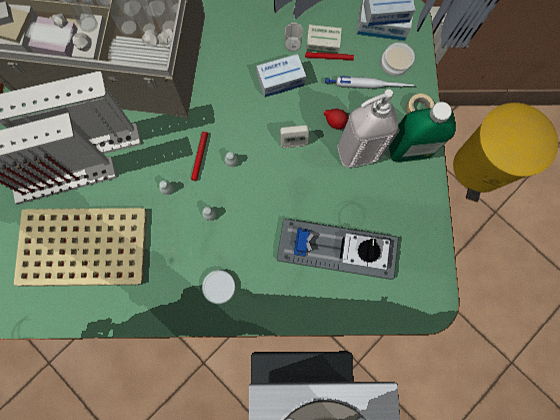

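View pics/b.png

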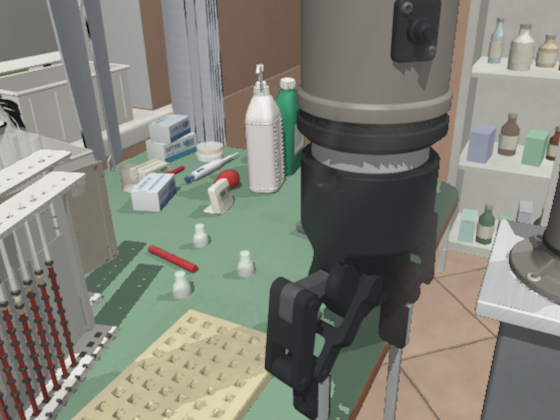

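Vial-like candidates in the top view: (209,213), 0.58 m from the base; (231,163), 0.68 m; (167,189), 0.68 m. I choose (209,213), the nearest, and check it in one crop. The stage is at (340,248), with the blue V at (303,241) and the knob at (370,250).

```bash
cat >> h.py <<'E'
def go(p,yaw,n):
    """rows to bring TCP to p with tool y at world angle yaw (deg), pointing down; shift given in axes before each row's turn"""
    o=r.get_obs(); M=R.from_rotvec(o['orientation']).as_matrix(); c=np.array(o['tcp_pos'])
    y=np.deg2rad(yaw); Y=np.array([np.cos(y),np.sin(y),0]); Z=np.array([0,0,-1.]); G=np.c_[np.cross(Y,Z),Y,Z]
    rv=R.from_matrix(M.T@G).as_rotvec()/n; st=R.from_rotvec(rv).as_matrix(); d=(np.array(p)-c)/n
    for i in range(n):
        print(i,'t',(M.T@d).round(4),'a',np.rad2deg(rv).round(2)); M=M@st
E
python3 - <<'E'
from h import *
im=cv2.imread('pics/a.png')
cv2.imwrite('pics/c.png',np.hstack([cv2.resize(im[150:240,145:265],(480,360),interpolation=3),]))
go([0.524,0.250,0.30],-11.5,20)
E
```

```text
0 t [-0.0217 -0.0144  0.0052] a [ 0.   -0.    4.26]
1 t [-0.0227 -0.0128  0.0052] a [ 0.   -0.    4.26]
2 t [-0.0236 -0.0111  0.0052] a [ 0.   -0.    4.26]
3 t [-0.0243 -0.0093  0.0052] a [ 0.   -0.    4.26]
4 t [-0.025  -0.0074  0.0052] a [ 0.   -0.    4.26]
5 t [-0.0254 -0.0056  0.0052] a [ 0.   -0.    4.26]
6 t [-0.0258 -0.0037  0.0052] a [ 0.   -0.    4.26]
7 t [-0.026  -0.0017  0.0052] a [ 0.   -0.    4.26]
8 t [-0.026   0.0002  0.0052] a [ 0.   -0.    4.26]
9 t [-0.026   0.0021  0.0052] a [ 0.   -0.    4.26]
10 t [-0.0257  0.0041  0.0052] a [ 0.   -0.    4.26]
11 t [-0.0253  0.006   0.0052] a [ 0.   -0.    4.26]
12 t [-0.0248  0.0078  0.0052] a [ 0.   -0.    4.26]
13 t [-0.0242  0.0097  0.0052] a [ 0.   -0.    4.26]
14 t [-0.0234  0.0114  0.0052] a [ 0.   -0.    4.26]
15 t [-0.0225  0.0131  0.0052] a [ 0.   -0.    4.26]
16 t [-0.0214  0.0148  0.0052] a [ 0.   -0.    4.26]
17 t [-0.0203  0.0163  0.0052] a [ 0.   -0.    4.26]
18 t [-0.019   0.0178  0.0052] a [ 0.   -0.    4.26]
19 t [-0.0176  0.0192  0.0052] a [ 0.   -0.    4.26]
```

View pics/c.png

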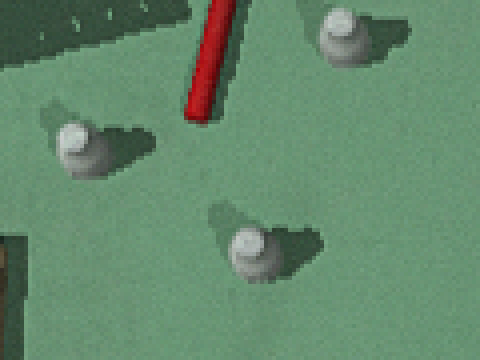

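The crop shows three similar vials. The lower one (crop 255,255, which is top 209,213) is nearest to the base, so that is the target.

>>> arm_command(plan=[{"tx":-0.0217,"ty":-0.0144,"tz":0.003,"az":4.26,"claw":0},{"tx":-0.0227,"ty":-0.0128,"tz":0.003,"az":4.26},{"tx":-0.0236,"ty":-0.0111,"tz":0.003,"az":4.26},{"tx":-0.0243,"ty":-0.0093,"tz":0.003,"az":4.26},{"tx":-0.025,"ty":-0.0074,"tz":0.003,"az":4.26},{"tx":-0.0254,"ty":-0.0056,"tz":0.005,"az":4.26},{"tx":-0.0258,"ty":-0.0037,"tz":0.005,"az":4.26},{"tx":-0.026,"ty":-0.0017,"tz":0.005,"az":4.26},{"tx":-0.026,"ty":0.0002,"tz":0.005,"az":4.26},{"tx":-0.026,"ty":0.0021,"tz":0.005,"az":4.26}])

```text
invalid input at $.plan[0]: expected keys claw, tx, ty, tz, ax, ay, az
```

>>> arm_command(plan=[{"tx":-0.0257,"ty":0.0041,"tz":0.006,"az":4.26},{"tx":-0.0253,"ty":0.006,"tz":0.006,"az":4.26},{"tx":-0.0248,"ty":0.0078,"tz":0.006,"az":4.26},{"tx":-0.0242,"ty":0.0097,"tz":0.006,"az":4.26},{"tx":-0.0234,"ty":0.0114,"tz":0.006,"az":4.26},{"tx":-0.0225,"ty":0.0131,"tz":0.006,"az":4.26},{"tx":-0.0214,"ty":0.0148,"tz":0.006,"az":4.26},{"tx":-0.0203,"ty":0.0163,"tz":0.006,"az":4.26},{"tx":-0.019,"ty":0.0178,"tz":0.006,"az":4.26},{"tx":-0.0176,"ty":0.0192,"tz":0.006,"az":4.26}])

```text
invalid input at $.plan[0]: expected keys claw, tx, ty, tz, ax, ay, az
```

```bash
python3 - <<'E'
from h import *
o=r.get_obs(); print(o['clock'],o['tcp_pos'],o['joints'].round(2))
for i in range(2): look('wrist',[('tip_of','vial'),('boxes_of','vial')],'d.png')
look('top',[('tip_of',n) for n in ['v_stop','jaw_face','knob_grip','stage']])
E
```

```text
0.9 [0.18834598 0.64822221 0.40474194] [-1.4   0.48  0.02  1.56 -0.01  1.11 -0.08]
top tip v_stop 0.84 [0.4489 0.0113 0.0191] [314. 243.]
top tip jaw_face 0.94 [ 0.4361 -0.0497  0.0383] [342. 247.]
top tip knob_grip 0.64 [ 0.4234 -0.1044  0.0747] [371. 250.]
top tip stage 0.78 [ 0.4391 -0.0263  0.0016] [329. 248.]
```

View pics/d.png

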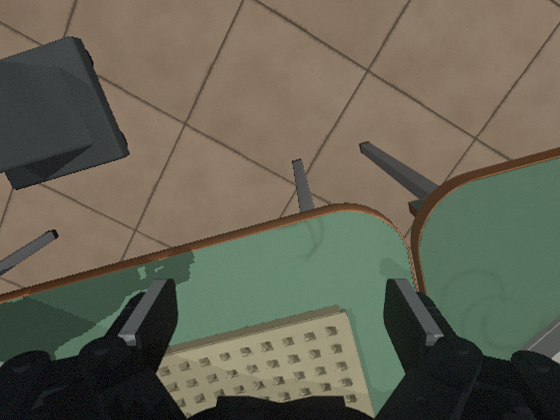

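The moves were refused because every row needs all seven keys. The wrist picture shows only the start view: table edge, and the wooden rack at (260,370). I resend with full rows.

>>> arm_command(plan=[{"claw":0,"tx":-0.0217,"ty":-0.0144,"tz":0.003,"ax":0,"ay":0,"az":4.26},{"claw":0,"tx":-0.0227,"ty":-0.0128,"tz":0.003,"ax":0,"ay":0,"az":4.26},{"claw":0,"tx":-0.0236,"ty":-0.0111,"tz":0.003,"ax":0,"ay":0,"az":4.26},{"claw":0,"tx":-0.0243,"ty":-0.0093,"tz":0.003,"ax":0,"ay":0,"az":4.26},{"claw":0,"tx":-0.025,"ty":-0.0074,"tz":0.003,"ax":0,"ay":0,"az":4.26},{"claw":0,"tx":-0.0254,"ty":-0.0056,"tz":0.005,"ax":0,"ay":0,"az":4.26},{"claw":0,"tx":-0.0258,"ty":-0.0037,"tz":0.005,"ax":0,"ay":0,"az":4.26},{"claw":0,"tx":-0.026,"ty":-0.0017,"tz":0.005,"ax":0,"ay":0,"az":4.26},{"claw":0,"tx":-0.026,"ty":0.0002,"tz":0.005,"ax":0,"ay":0,"az":4.26},{"claw":0,"tx":-0.026,"ty":0.0021,"tz":0.005,"ax":0,"ay":0,"az":4.26}])

```text
clock: 2.28
tcp_pos: [0.3575, 0.4475, 0.3644]
orientation: [-1.55, -2.732, -0.001]
contact_force: [0.3, 0.3, 0.3]
grip_width: 0.0855
gripper_force: 0.0
```

>>> arm_command(plan=[{"claw":0,"tx":-0.0257,"ty":0.0041,"tz":0.006,"ax":0,"ay":0,"az":4.26},{"claw":0,"tx":-0.0253,"ty":0.006,"tz":0.006,"ax":0,"ay":0,"az":4.26},{"claw":0,"tx":-0.0248,"ty":0.0078,"tz":0.006,"ax":0,"ay":0,"az":4.26},{"claw":0,"tx":-0.0242,"ty":0.0097,"tz":0.006,"ax":0,"ay":0,"az":4.26},{"claw":0,"tx":-0.0234,"ty":0.0114,"tz":0.006,"ax":0,"ay":0,"az":4.26},{"claw":0,"tx":-0.0225,"ty":0.0131,"tz":0.006,"ax":0,"ay":0,"az":4.26},{"claw":0,"tx":-0.0214,"ty":0.0148,"tz":0.006,"ax":0,"ay":0,"az":4.26},{"claw":0,"tx":-0.0203,"ty":0.0163,"tz":0.006,"ax":0,"ay":0,"az":4.26},{"claw":0,"tx":-0.019,"ty":0.0178,"tz":0.006,"ax":0,"ay":0,"az":4.26},{"claw":0,"tx":-0.0176,"ty":0.0192,"tz":0.006,"ax":0,"ay":0,"az":4.26}])

```text
clock: 3.12
tcp_pos: [0.5254, 0.2483, 0.3043]
orientation: [2.437, 1.982, 0.0]
contact_force: [-0.6, 0.7, 0.5]
grip_width: 0.0855
gripper_force: 0.0
```

```bash
python3 - <<'E'
from h import *
o=r.get_obs(); print(o['clock'],o['tcp_pos'],o['joints'].round(2),R.from_rotvec(o['orientation']).as_matrix()[:,1].round(3))
for i in range(3): look('wrist',[('tip_of','vial'),('boxes_of','vial')],'e.png')
E
```

```text
3.1167 [0.52544625 0.24828197 0.30429635] [-0.89  0.47  0.44  1.9  -0.26  0.83 -0.51] [ 0.979 -0.204  0.   ]
wrist tip vial 0.84 [ 0.6514  0.201  -0.    ] [446. 219.]
wrist tip vial 0.78 [0.5812 0.3476 0.0033] [332.  42.]
wrist tip vial 0.68 [ 0.5238  0.2477 -0.0008] [279. 195.]
wrist tip vial 0.24 [0.6647 0.2738 0.0014] [460. 125.]
wrist box vial 0.87 [0.525  0.2545 0.0249] [279. 196.]
wrist box vial 0.69 [0.5813 0.3492 0.0263] [336.  35.]
wrist box vial 0.62 [0.6478 0.2086 0.0268] [457. 223.]
wrist tip vial 0.79 [ 0.522   0.2485 -0.0014] [276. 192.]
wrist tip vial 0.66 [ 0.6501  0.1986 -0.0013] [444. 219.]
wrist tip vial 0.64 [0.5846 0.3504 0.0023] [335.  34.]
wrist box vial 0.93 [0.6458 0.2058 0.0242] [452. 224.]
wrist box vial 0.86 [0.5223 0.2548 0.0262] [274. 195.]
wrist box vial 0.81 [0.5811 0.346  0.0288] [337.  37.]
wrist tip vial 0.89 [ 0.6512  0.1987 -0.0032] [446. 224.]
wrist tip vial 0.88 [0.5879 0.3502 0.    ] [344.  41.]
wrist tip vial 0.61 [ 0.5235  0.2494 -0.0016] [281. 195.]
wrist box vial 0.97 [0.5812 0.3486 0.027 ] [341.  41.]
wrist box vial 0.78 [0.5225 0.2561 0.0242] [278. 197.]
wrist box vial 0.55 [0.6461 0.2094 0.0235] [454. 225.]
```

View pics/e.png

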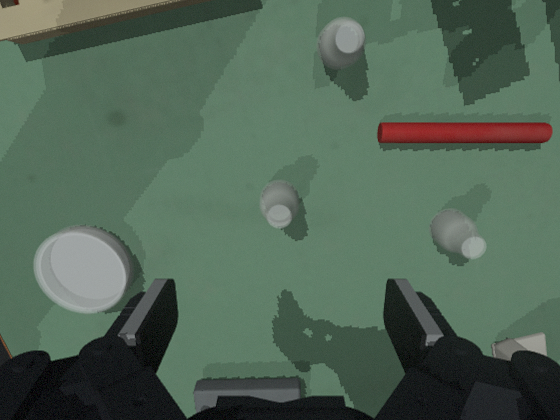

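The wrist view shows the target vial at (280,200) between the fingers, with the dish at (82,265) and the other vials at (343,42) and (458,232). All measurements agree on about (0.5235, 0.249, 0), so I descend and grasp the body.

>>> arm_command(plan=[{"claw":0,"tx":0.0003,"ty":-0.002,"tz":0.015,"ax":0,"ay":0,"az":0},{"claw":0,"tx":0,"ty":0,"tz":0.015,"ax":0,"ay":0,"az":0},{"claw":0,"tx":0,"ty":0,"tz":0.015,"ax":0,"ay":0,"az":0},{"claw":0,"tx":0,"ty":0,"tz":0.015,"ax":0,"ay":0,"az":0},{"claw":0,"tx":0,"ty":0,"tz":0.015,"ax":0,"ay":0,"az":0},{"claw":0,"tx":0,"ty":0,"tz":0.015,"ax":0,"ay":0,"az":0},{"claw":0,"tx":0,"ty":0,"tz":0.015,"ax":0,"ay":0,"az":0},{"claw":0,"tx":0,"ty":0,"tz":0.015,"ax":0,"ay":0,"az":0},{"claw":0,"tx":0,"ty":0,"tz":0.009,"ax":0,"ay":0,"az":0},{"claw":0,"tx":0,"ty":0,"tz":0,"ax":0,"ay":0,"az":0}], squeeze=20)

```text
clock: 4.4
tcp_pos: [0.5214, 0.2513, 0.1741]
orientation: [-2.429, -1.991, 0.005]
contact_force: [-0.8, -0.6, -0.3]
grip_width: 0.0855
gripper_force: 0.0
```

>>> arm_command(plan=[{"claw":0.3,"tx":0,"ty":0,"tz":0,"ax":0,"ay":0,"az":0},{"claw":0.4,"tx":0,"ty":0,"tz":0,"ax":0,"ay":0,"az":0},{"claw":0.5,"tx":0,"ty":0,"tz":0,"ax":0,"ay":0,"az":0},{"claw":0.6,"tx":0,"ty":0,"tz":0,"ax":0,"ay":0,"az":0},{"claw":0.7,"tx":0,"ty":0,"tz":0,"ax":0,"ay":0,"az":0},{"claw":0.8,"tx":0,"ty":0,"tz":0,"ax":0,"ay":0,"az":0},{"claw":1,"tx":0,"ty":0,"tz":0,"ax":0,"ay":0,"az":0},{"claw":1,"tx":0,"ty":0,"tz":0,"ax":0,"ay":0,"az":0},{"claw":1,"tx":0,"ty":0,"tz":0,"ax":0,"ay":0,"az":0},{"claw":1,"tx":0,"ty":0,"tz":0,"ax":0,"ay":0,"az":0}])

```text
clock: 5.23
tcp_pos: [0.5229, 0.2511, 0.1765]
orientation: [2.431, 1.989, 0.002]
contact_force: [-0.6, -1.1, 7.3]
grip_width: 0.0286
gripper_force: 19.7
```

```bash
python3 - <<'E'
from h import *
o=r.get_obs(); print(o['clock'],o['tcp_pos'],o['contact_force'],o['moment'],R.from_rotvec(o['orientation']).as_matrix().round(3))
im=look('wrist',[('tip_of','vial'),('boxes_of','vial')])
cv2.imwrite('pics/f.png',cv2.resize(im[180:420,100:460],(720,480))[:,:,::-1])
look('scene',[('tip_of','vial')])
E
```

```text
5.2333 [0.52291826 0.25108652 0.17652946] [-0.56131138 -1.13794978  7.27862981] [-0.11594796  0.12941438  0.03604923] [[ 0.198  0.98   0.001]
 [ 0.98  -0.198  0.001]
 [ 0.001  0.001 -1.   ]]
wrist tip vial 0.72 [5.215e-01 2.487e-01 3.000e-04] [279. 280.]
wrist tip vial 0.62 [0.584  0.3519 0.0008] [396.  -6.]
wrist box vial 0.68 [0.6366 0.2087 0.0075] [549. 320.]
wrist box vial 0.65 [0.5756 0.3422 0.0216] [392.  19.]
scene tip vial 0.88 [ 0.6507  0.1985 -0.0009] [201. 245.]
scene tip vial 0.69 [ 0.5826  0.3474 -0.0027] [184. 295.]
scene tip vial 0.48 [ 0.5226  0.2501 -0.0012] [245. 274.]
```

View pics/f.png

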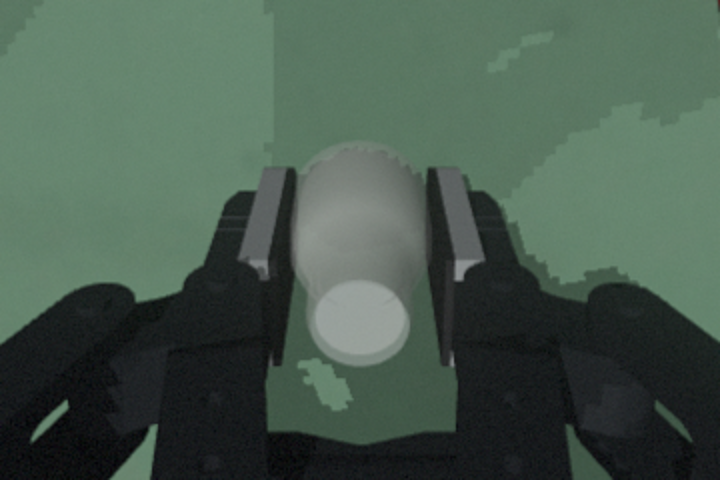

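The close-up shows the vial upright and gripped by its body, centred between the pads. I lift and carry it to above the V stop.

>>> arm_command(plan=[{"claw":1,"tx":0,"ty":0,"tz":-0.006,"ax":0,"ay":0,"az":0},{"claw":1,"tx":0,"ty":0,"tz":-0.012,"ax":0,"ay":0,"az":0},{"claw":1,"tx":0,"ty":0,"tz":-0.014,"ax":0,"ay":0,"az":0},{"claw":1,"tx":-0.01,"ty":-0.001,"tz":-0.015,"ax":0,"ay":0,"az":0},{"claw":1,"tx":-0.02,"ty":-0.002,"tz":-0.015,"ax":0,"ay":0,"az":0},{"claw":1,"tx":-0.02,"ty":-0.002,"tz":-0.015,"ax":0,"ay":0,"az":0},{"claw":1,"tx":-0.02,"ty":-0.002,"tz":-0.015,"ax":0,"ay":0,"az":0},{"claw":1,"tx":-0.02,"ty":-0.002,"tz":-0.015,"ax":0,"ay":0,"az":0},{"claw":1,"tx":-0.02,"ty":-0.002,"tz":-0.013,"ax":0,"ay":0,"az":0},{"claw":1,"tx":-0.02,"ty":-0.002,"tz":0,"ax":0,"ay":0,"az":0}])

```text
clock: 6.32
tcp_pos: [0.4845, 0.1252, 0.2987]
orientation: [2.431, 1.989, 0.007]
contact_force: [0.8, -0.5, -0.1]
grip_width: 0.0284
gripper_force: 19.8
```

>>> arm_command(plan=[{"claw":1,"tx":-0.02,"ty":-0.002,"tz":0,"ax":0,"ay":0,"az":0},{"claw":1,"tx":-0.02,"ty":-0.002,"tz":0,"ax":0,"ay":0,"az":0},{"claw":1,"tx":-0.02,"ty":-0.002,"tz":0,"ax":0,"ay":0,"az":0},{"claw":1,"tx":-0.02,"ty":-0.002,"tz":0,"ax":0,"ay":0,"az":0},{"claw":1,"tx":-0.018,"ty":-0.002,"tz":0,"ax":0,"ay":0,"az":0},{"claw":1,"tx":-0.014,"ty":-0.001,"tz":0,"ax":0,"ay":0,"az":0},{"claw":1,"tx":-0.01,"ty":-0.001,"tz":0,"ax":0,"ay":0,"az":0},{"claw":1,"tx":-0.004,"ty":0,"tz":0,"ax":0,"ay":0,"az":0},{"claw":1,"tx":0,"ty":0,"tz":0,"ax":0,"ay":0,"az":0},{"claw":1,"tx":0,"ty":0,"tz":0,"ax":0,"ay":0,"az":0}])

```text
clock: 7.15
tcp_pos: [0.4476, 0.0055, 0.296]
orientation: [2.431, 1.99, 0.001]
contact_force: [0.1, 0.1, -0.1]
grip_width: 0.0285
gripper_force: 19.7
```

```bash
python3 - <<'E'
from h import *
o=r.get_obs(); print(o['clock'],o['tcp_pos'],o['joints'].round(2),o['contact_force'],o['grip_width'],R.from_rotvec(o['orientation']).as_matrix()[:,1].round(3))
for i in range(3): look('wrist',[('tip_of',n) for n in ['vial','v_stop','jaw_face','knob_grip','stage']],'g.png')
E
```

```text
7.15 [0.44761413 0.00550527 0.29595956] [-0.58  0.28  0.5   2.21 -0.21  0.7  -0.13] [ 0.13948844  0.06711773 -0.12296646] 0.02845224528519751 [ 0.98  -0.197  0.   ]
wrist tip vial 0.67 [0.4464 0.0008 0.1161] [281. 280.]
wrist tip v_stop 0.86 [0.4431 0.0096 0.0173] [274. 200.]
wrist tip knob_grip 0.83 [ 0.4247 -0.1055  0.0761] [280. 394.]
wrist tip stage 0.84 [ 0.4407 -0.0313  0.0011] [282. 243.]
wrist tip vial 0.68 [0.4463 0.0046 0.1195] [280. 276.]
wrist tip v_stop 0.61 [0.4453 0.0093 0.0192] [277. 201.]
wrist tip knob_grip 0.66 [ 0.4243 -0.1061  0.0752] [280. 394.]
wrist tip stage 0.94 [ 0.4468 -0.0287  0.0027] [289. 239.]
wrist tip vial 0.74 [0.4459 0.0037 0.1189] [279. 277.]
wrist tip v_stop 0.81 [0.4443 0.0083 0.018 ] [276. 201.]
wrist tip knob_grip 0.6 [ 0.4223 -0.1055  0.0746] [277. 392.]
wrist tip stage 0.91 [ 0.4448 -0.03    0.002 ] [287. 240.]
```

View pics/g.png

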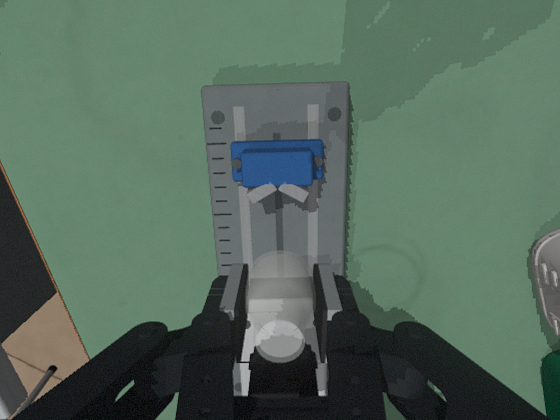

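The wrist view shows the V stop straight ahead, with its apex at about (278,188), plate corners at (202,88) and (349,84), and the vial held upright at (280,300). I compute the yaw and seat from these pixels.

```bash
cat >> h.py <<'E'
def pix(cam,u,v,z):
    m=r.camera_model(cam);M=T(cam);d=M[:3,:3]@np.array([(u-m['cx'])/m['fx'],-(v-m['cy'])/m['fy'],-1]);p=M[:3,3]
    return (p+d*(z-p[2])/d[2])[:2]
E
python3 - <<'E'
from h import *
P={n:pix('wrist',*a) for n,a in dict(LT=(202,88,.022),RT=(349,84,.022),LB=(217,268,.022),RB=(346,268,.022),apex=(278,188,.047),bl=(241,187,.048),br=(313,187,.048),blT=(232,142,.048),brT=(323,140,.048)).items()}
for k,v in P.items(): print(k,v.round(4))
a=lambda p,q:np.rad2deg(np.arctan2(*(P[q]-P[p])[::-1])).round(2)
print('width',np.linalg.norm(P['RT']-P['LT']),'yaw top edge',a('LT','RT'),'left',a('LB','LT')-90,'right',a('RB','RT')-90,'blockfront',a('bl','br'),'blockback',a('blT','brT'))
im=cv2.imread('pics/g.png');cv2.imwrite('pics/h.png',cv2.resize(im[80:300,190:360],(680,880),interpolation=2)[:600])
E
```

```text
LT [0.4135 0.0924]
RT [0.5053 0.0764]
LB [ 0.3907 -0.0332]
RB [ 0.4852 -0.0522]
apex [0.4492 0.0252]
bl [0.427  0.0306]
br [0.4706 0.0218]
blT [0.4281 0.0585]
brT [0.4813 0.049 ]
width 0.09325052148479591 yaw top edge -9.88 left -10.280000000000001 right -8.879999999999995 blockfront -11.36 blockback -10.11
```

View pics/h.png

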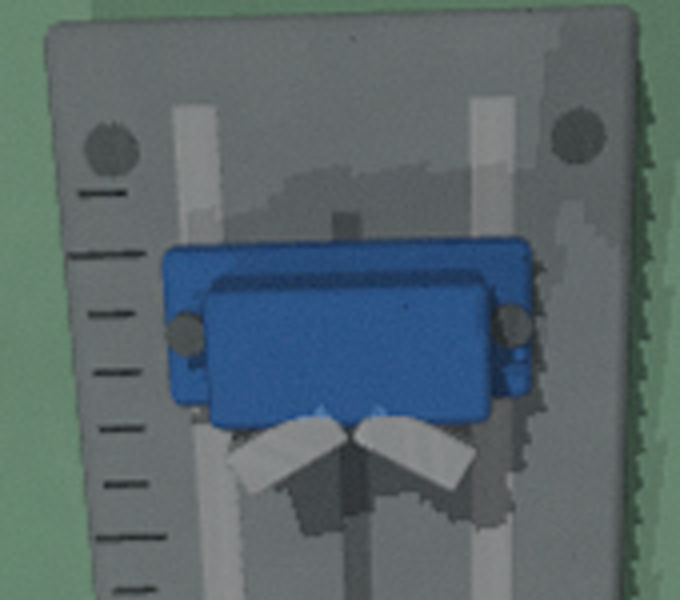

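>>> arm_command(plan=[{"claw":1,"tx":-0.005,"ty":-0.001,"tz":0.01,"ax":0,"ay":0,"az":0},{"claw":1,"tx":0,"ty":0,"tz":0.014,"ax":0,"ay":0,"az":0},{"claw":1,"tx":0,"ty":0,"tz":0.014,"ax":0,"ay":0,"az":0},{"claw":1,"tx":0,"ty":0,"tz":0.014,"ax":0,"ay":0,"az":0},{"claw":1,"tx":0,"ty":0,"tz":0.014,"ax":0,"ay":0,"az":0},{"claw":1,"tx":0,"ty":0,"tz":0.014,"ax":0,"ay":0,"az":0},{"claw":1,"tx":0,"ty":0,"tz":0.008,"ax":0,"ay":0,"az":0},{"claw":1,"tx":0,"ty":0,"tz":0.004,"ax":0,"ay":0,"az":0},{"claw":1,"tx":0,"ty":0,"tz":0,"ax":0,"ay":0,"az":0},{"claw":1,"tx":0,"ty":0,"tz":0,"ax":0,"ay":0,"az":0}])

```text
clock: 8.88
tcp_pos: [0.4456, 0.0002, 0.204]
orientation: [2.431, 1.989, 0.0]
contact_force: [-0.0, -0.3, 0.5]
grip_width: 0.0282
gripper_force: 19.7
```

>>> arm_command(plan=[{"claw":1,"tx":0,"ty":0,"tz":0.001,"ax":0,"ay":0,"az":0},{"claw":1,"tx":0,"ty":0,"tz":0.001,"ax":0,"ay":0,"az":0},{"claw":1,"tx":0,"ty":0,"tz":0.001,"ax":0,"ay":0,"az":0},{"claw":1,"tx":0,"ty":0,"tz":0,"ax":0,"ay":0,"az":0},{"claw":1,"tx":0,"ty":0,"tz":0,"ax":0,"ay":0,"az":0},{"claw":1,"tx":0,"ty":0,"tz":0,"ax":0,"ay":0,"az":0},{"claw":1,"tx":0,"ty":0,"tz":0,"ax":0,"ay":0,"az":0},{"claw":1,"tx":0,"ty":0,"tz":0,"ax":0,"ay":0,"az":0},{"claw":1,"tx":0,"ty":0,"tz":0,"ax":0,"ay":0,"az":0},{"claw":1,"tx":0,"ty":0,"tz":0,"ax":0,"ay":0,"az":0}])

```text
clock: 9.72
tcp_pos: [0.4454, 0.0003, 0.2007]
orientation: [2.431, 1.99, 0.0]
contact_force: [-0.8, -0.3, 0.1]
grip_width: 0.0282
gripper_force: 19.7
```

>>> arm_command(plan=[{"claw":1,"tx":0,"ty":0,"tz":0.0005,"ax":0,"ay":0,"az":0},{"claw":1,"tx":0,"ty":0,"tz":0.0005,"ax":0,"ay":0,"az":0},{"claw":1,"tx":0,"ty":0,"tz":0.0005,"ax":0,"ay":0,"az":0},{"claw":1,"tx":0,"ty":0,"tz":0.0005,"ax":0,"ay":0,"az":0},{"claw":1,"tx":0,"ty":0,"tz":0,"ax":0,"ay":0,"az":0},{"claw":1,"tx":0,"ty":0,"tz":0,"ax":0,"ay":0,"az":0},{"claw":1,"tx":0,"ty":0,"tz":0,"ax":0,"ay":0,"az":0},{"claw":1,"tx":0,"ty":0,"tz":0,"ax":0,"ay":0,"az":0},{"claw":1,"tx":0,"ty":0,"tz":0,"ax":0,"ay":0,"az":0},{"claw":1,"tx":0,"ty":0,"tz":0,"ax":0,"ay":0,"az":0}])

```text
clock: 10.55
tcp_pos: [0.4454, 0.0003, 0.1987]
orientation: [2.431, 1.99, 0.0]
contact_force: [1.1, -0.3, 0.0]
grip_width: 0.0288
gripper_force: 19.7
```

>>> arm_command(plan=[{"claw":1,"tx":0,"ty":0,"tz":0.0004,"ax":0,"ay":0,"az":0},{"claw":1,"tx":0,"ty":0,"tz":0.0004,"ax":0,"ay":0,"az":0},{"claw":1,"tx":0,"ty":0,"tz":0.0004,"ax":0,"ay":0,"az":0},{"claw":1,"tx":0,"ty":0,"tz":0,"ax":0,"ay":0,"az":0},{"claw":1,"tx":0,"ty":0,"tz":0,"ax":0,"ay":0,"az":0},{"claw":1,"tx":0,"ty":0,"tz":0,"ax":0,"ay":0,"az":0},{"claw":1,"tx":0,"ty":0,"tz":0,"ax":0,"ay":0,"az":0},{"claw":1,"tx":0,"ty":0,"tz":0,"ax":0,"ay":0,"az":0},{"claw":1,"tx":0,"ty":0,"tz":0,"ax":0,"ay":0,"az":0},{"claw":1,"tx":0,"ty":0,"tz":0,"ax":0,"ay":0,"az":0}])

```text
clock: 11.38
tcp_pos: [0.4454, 0.0001, 0.1983]
orientation: [-2.431, -1.989, -0.001]
contact_force: [-3.8, -0.1, 15.6]
grip_width: 0.028
gripper_force: 21.1
```

Touching the bed. I relieve the pressure, open slowly, then rise.

>>> arm_command(plan=[{"claw":1,"tx":0,"ty":0,"tz":-0.0008,"ax":0,"ay":0,"az":0},{"claw":1,"tx":0,"ty":0,"tz":0,"ax":0,"ay":0,"az":0},{"claw":0.66,"tx":0,"ty":0,"tz":0,"ax":0,"ay":0,"az":0},{"claw":0.62,"tx":0,"ty":0,"tz":0,"ax":0,"ay":0,"az":0},{"claw":0.58,"tx":0,"ty":0,"tz":0,"ax":0,"ay":0,"az":0},{"claw":0.54,"tx":0,"ty":0,"tz":0,"ax":0,"ay":0,"az":0},{"claw":0.5,"tx":0,"ty":0,"tz":0,"ax":0,"ay":0,"az":0},{"claw":0.45,"tx":0,"ty":0,"tz":0,"ax":0,"ay":0,"az":0},{"claw":0.4,"tx":0,"ty":0,"tz":0,"ax":0,"ay":0,"az":0},{"claw":0.35,"tx":0,"ty":0,"tz":0,"ax":0,"ay":0,"az":0}])

```text
clock: 12.22
tcp_pos: [0.4454, 0.0003, 0.1983]
orientation: [-2.431, -1.99, 0.0]
contact_force: [0.8, 1.1, -0.3]
grip_width: 0.0558
gripper_force: 0.0
```

>>> arm_command(plan=[{"claw":0.35,"tx":0,"ty":0,"tz":-0.005,"ax":0,"ay":0,"az":0},{"claw":0.35,"tx":0,"ty":0,"tz":-0.01,"ax":0,"ay":0,"az":0},{"claw":0.35,"tx":0,"ty":0,"tz":-0.012,"ax":0,"ay":0,"az":0},{"claw":0.35,"tx":0,"ty":0,"tz":-0.014,"ax":0,"ay":0,"az":0},{"claw":0.35,"tx":0,"ty":0,"tz":-0.014,"ax":0,"ay":0,"az":0},{"claw":0.2,"tx":0,"ty":0,"tz":-0.014,"ax":0,"ay":0,"az":0},{"claw":0,"tx":0,"ty":0,"tz":-0.014,"ax":0,"ay":0,"az":0},{"claw":0,"tx":0,"ty":0,"tz":-0.014,"ax":0,"ay":0,"az":0},{"claw":0,"tx":0,"ty":0,"tz":0,"ax":0,"ay":0,"az":0},{"claw":0,"tx":0,"ty":0,"tz":0,"ax":0,"ay":0,"az":0}])

```text
clock: 13.05
tcp_pos: [0.4455, 0.0004, 0.2963]
orientation: [2.431, 1.99, 0.004]
contact_force: [-0.4, 0.4, 0.1]
grip_width: 0.0856
gripper_force: 0.0
```

```bash
python3 - <<'E'
from h import *
o=r.get_obs(); print(o['clock'],o['tcp_pos'],o['joints'].round(2),o['contact_force'])
for i in range(3): look('wrist',[('tip_of',n) for n in ['vial','v_stop','jaw_face','knob_grip']],'i.png')
for i in range(2): look('top',[('tip_of',n) for n in ['knob_grip','jaw_face']])
E
```

```text
13.05 [4.45525987e-01 3.61847230e-04 2.96311826e-01] [-0.58  0.28  0.52  2.21 -0.21  0.69 -0.12] [-0.38707427  0.37835464  0.1192129 ]
wrist tip vial 0.86 [ 0.4455 -0.0012  0.0211] [281. 208.]
wrist tip v_stop 0.61 [0.4435 0.009  0.0181] [275. 194.]
wrist tip jaw_face 0.93 [ 0.4357 -0.0491  0.0378] [281. 281.]
wrist tip knob_grip 0.69 [ 0.4227 -0.1067  0.0752] [279. 388.]
wrist tip vial 0.83 [ 0.4458 -0.0006  0.021 ] [283. 207.]
wrist tip v_stop 0.71 [0.4432 0.0087 0.0174] [277. 194.]
wrist tip jaw_face 0.71 [ 0.4358 -0.0471  0.0386] [282. 279.]
wrist tip knob_grip 0.85 [ 0.4262 -0.1069  0.0743] [286. 388.]
wrist tip vial 0.68 [0.4443 0.0011 0.0174] [280. 203.]
wrist tip v_stop 0.91 [0.4424 0.0078 0.0167] [275. 195.]
wrist tip v_stop 0.32 [ 0.4237 -0.1084  0.0769] [282. 393.]
wrist tip jaw_face 0.63 [ 0.436  -0.0485  0.0392] [282. 281.]
wrist tip knob_grip 0.56 [ 0.4257 -0.1045  0.0767] [284. 387.]
```

View pics/i.png

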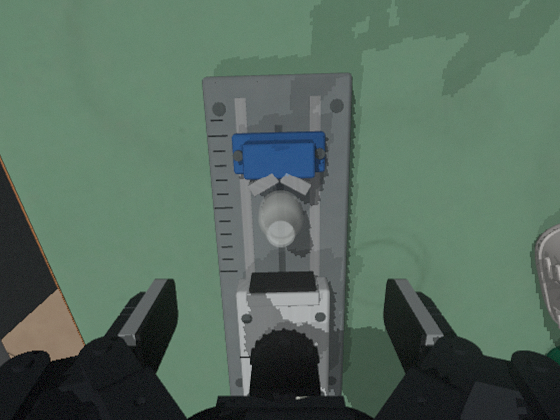

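The vial stands upright on the bed at (281,215), between the V and the jaw. The knob is at about (0.4245, -0.105) by all estimates. Next I work out the way to it.

```bash
python3 - <<'E'
from h import *
go([0.4245,-0.105,0.296],80,15)
E
```

```text
0 t [-0.0072  0.     -0.    ] a [ 0.   -0.   -6.09]
1 t [-0.0071 -0.0007 -0.    ] a [ 0.   -0.   -6.09]
2 t [-0.007  -0.0015 -0.    ] a [ 0.   -0.   -6.09]
3 t [-0.0068 -0.0022 -0.    ] a [ 0.   -0.   -6.09]
4 t [-0.0065 -0.0029 -0.    ] a [ 0.   -0.   -6.09]
5 t [-0.0062 -0.0036 -0.    ] a [ 0.   -0.   -6.09]
6 t [-0.0058 -0.0042 -0.    ] a [ 0.   -0.   -6.09]
7 t [-0.0053 -0.0048 -0.    ] a [ 0.   -0.   -6.09]
8 t [-0.0047 -0.0054 -0.    ] a [ 0.   -0.   -6.09]
9 t [-0.0041 -0.0058 -0.    ] a [ 0.   -0.   -6.09]
10 t [-0.0035 -0.0062 -0.    ] a [ 0.   -0.   -6.09]
11 t [-0.0028 -0.0066 -0.    ] a [ 0.   -0.   -6.09]
12 t [-0.0021 -0.0068 -0.    ] a [ 0.   -0.   -6.09]
13 t [-0.0014 -0.007  -0.    ] a [ 0.   -0.   -6.09]
14 t [-0.0006 -0.0071 -0.    ] a [ 0.   -0.   -6.09]
```

>>> arm_command(plan=[{"claw":0,"tx":-0.0072,"ty":0,"tz":0,"ax":0,"ay":0,"az":-6.09},{"claw":0,"tx":-0.0071,"ty":-0.0007,"tz":0,"ax":0,"ay":0,"az":-6.09},{"claw":0,"tx":-0.007,"ty":-0.0015,"tz":0,"ax":0,"ay":0,"az":-6.09},{"claw":0,"tx":-0.0068,"ty":-0.0022,"tz":0,"ax":0,"ay":0,"az":-6.09},{"claw":0,"tx":-0.0065,"ty":-0.0029,"tz":0,"ax":0,"ay":0,"az":-6.09},{"claw":0,"tx":-0.0062,"ty":-0.0036,"tz":0,"ax":0,"ay":0,"az":-6.09},{"claw":0,"tx":-0.0058,"ty":-0.0042,"tz":0,"ax":0,"ay":0,"az":-6.09},{"claw":0,"tx":-0.0053,"ty":-0.0048,"tz":0,"ax":0,"ay":0,"az":-6.09},{"claw":0,"tx":-0.0047,"ty":-0.0054,"tz":0,"ax":0,"ay":0,"az":-6.09},{"claw":0,"tx":-0.0041,"ty":-0.0058,"tz":0,"ax":0,"ay":0,"az":-6.09}])

```text
clock: 14.93
tcp_pos: [0.4314, -0.0702, 0.2953]
orientation: [1.08, 2.95, 0.0]
contact_force: [-0.2, -0.4, -0.5]
grip_width: 0.0855
gripper_force: 0.0
```

>>> arm_command(plan=[{"claw":0.3,"tx":-0.0035,"ty":-0.0062,"tz":0,"ax":0,"ay":0,"az":-6.09},{"claw":0.3,"tx":-0.0028,"ty":-0.0066,"tz":0,"ax":0,"ay":0,"az":-6.09},{"claw":0.3,"tx":-0.0021,"ty":-0.0068,"tz":0,"ax":0,"ay":0,"az":-6.09},{"claw":0.3,"tx":-0.0014,"ty":-0.007,"tz":0,"ax":0,"ay":0,"az":-6.09},{"claw":0.3,"tx":-0.0006,"ty":-0.0071,"tz":0,"ax":0,"ay":0,"az":-6.09},{"claw":0.3,"tx":0,"ty":0,"tz":0,"ax":0,"ay":0,"az":0},{"claw":0.3,"tx":0,"ty":0,"tz":0,"ax":0,"ay":0,"az":0},{"claw":0.3,"tx":0,"ty":0,"tz":0,"ax":0,"ay":0,"az":0},{"claw":0.3,"tx":0,"ty":0,"tz":0,"ax":0,"ay":0,"az":0},{"claw":0.3,"tx":0,"ty":0,"tz":0,"ax":0,"ay":0,"az":0}])

```text
clock: 15.77
tcp_pos: [0.4247, -0.1044, 0.2953]
orientation: [0.276, 3.129, 0.0]
contact_force: [0.3, -1.0, 0.1]
grip_width: 0.0596
gripper_force: 0.0
```

```bash
python3 - <<'E'
from h import *
o=r.get_obs(); M=R.from_rotvec(o['orientation']).as_matrix();print(o['clock'],o['tcp_pos'],o['joints'].round(2),o['moment'],M[:,1].round(3))
for i in range(3): look('wrist',[('tip_of',n) for n in ['knob_grip','jaw_face']],'j.png')
E
```

```text
15.7667 [ 0.42472953 -0.10437532  0.29528544] [-0.1   0.25  0.23  2.22 -0.09  0.69  1.58] [-0.0246816  -0.00658029  0.02954144] [0.175 0.985 0.   ]
wrist tip jaw_face 0.77 [ 0.437  -0.0489  0.04  ] [369. 223.]
wrist tip knob_grip 0.68 [ 0.4235 -0.1061  0.0762] [281. 240.]
wrist tip jaw_face 0.74 [ 0.4337 -0.0501  0.0373] [366. 217.]
wrist tip jaw_face 0.17 [ 0.4239 -0.1065  0.0743] [280. 240.]
wrist tip jaw_face 0.58 [ 0.4347 -0.0493  0.037 ] [368. 218.]
wrist tip jaw_face 0.55 [ 0.4424 -0.0264  0.0036] [389. 208.]
```

View pics/j.png

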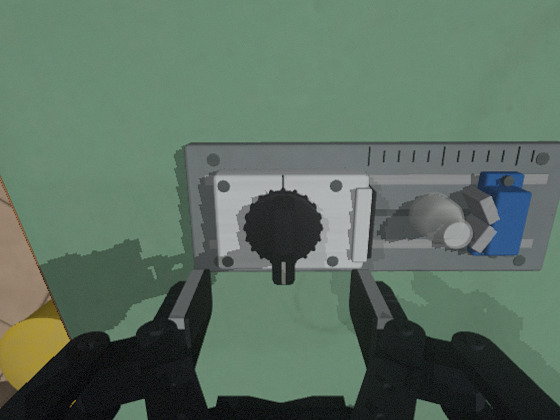

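The wrist view shows the knob skirt centred at (283,227), its bar aligned with the image columns and midway between the pads, and the vial still upright at (440,220). I descend and grip the bar.

>>> arm_command(plan=[{"claw":0.3,"tx":0,"ty":0,"tz":0.01,"ax":0,"ay":0,"az":0},{"claw":0.3,"tx":0,"ty":0,"tz":0.012,"ax":0,"ay":0,"az":0},{"claw":0.3,"tx":0,"ty":0,"tz":0.012,"ax":0,"ay":0,"az":0},{"claw":0.3,"tx":0,"ty":0,"tz":0.012,"ax":0,"ay":0,"az":0},{"claw":0.3,"tx":0,"ty":0,"tz":0.01,"ax":0,"ay":0,"az":0},{"claw":0.3,"tx":0,"ty":0,"tz":0.004,"ax":0,"ay":0,"az":0},{"claw":0.3,"tx":0,"ty":0,"tz":0,"ax":0,"ay":0,"az":0},{"claw":0.5,"tx":0,"ty":0,"tz":0,"ax":0,"ay":0,"az":0},{"claw":0.6,"tx":0,"ty":0,"tz":0,"ax":0,"ay":0,"az":0},{"claw":0.7,"tx":0,"ty":0,"tz":0,"ax":0,"ay":0,"az":0}], squeeze=60)

```text
clock: 17.05
tcp_pos: [0.4249, -0.1049, 0.2358]
orientation: [0.275, 3.128, 0.0]
contact_force: [-0.9, 0.5, 0.7]
grip_width: 0.0262
gripper_force: 0.0
```

>>> arm_command(plan=[{"claw":0.75,"tx":0,"ty":0,"tz":0,"ax":0,"ay":0,"az":0},{"claw":0.8,"tx":0,"ty":0,"tz":0,"ax":0,"ay":0,"az":0},{"claw":0.85,"tx":0,"ty":0,"tz":0,"ax":0,"ay":0,"az":0},{"claw":0.9,"tx":0,"ty":0,"tz":0,"ax":0,"ay":0,"az":0},{"claw":1,"tx":0,"ty":0,"tz":0,"ax":0,"ay":0,"az":0},{"claw":1,"tx":0,"ty":0,"tz":0,"ax":0,"ay":0,"az":0},{"claw":1,"tx":0,"ty":0,"tz":0,"ax":0,"ay":0,"az":0},{"claw":1,"tx":0,"ty":0,"tz":0,"ax":0,"ay":0,"az":0},{"claw":1,"tx":0,"ty":0,"tz":0,"ax":0,"ay":0,"az":0},{"claw":1,"tx":0,"ty":0,"tz":0,"ax":0,"ay":0,"az":0}])

```text
clock: 17.88
tcp_pos: [0.4251, -0.1037, 0.2358]
orientation: [0.273, 3.129, 0.002]
contact_force: [-0.9, 5.8, 4.4]
grip_width: 0.0115
gripper_force: 60.6
```

```bash
cat > s.py <<'E'
from h import *
def st():
    o=r.get_obs(); M=R.from_rotvec(o['orientation']).as_matrix()
    print(o['clock'].__round__(2),'p',o['tcp_pos'].round(4),'yaw',np.rad2deg(np.arctan2(M[1,1],M[0,1])).round(2),'F',o['contact_force'].round(2),'m',o['moment'].round(3),o['grip_width'],'j7',o['joints'][6].round(2))
def turn(deg,n):
    """rows turning the knob clockwise deg with the carriage travel"""
    o=r.get_obs(); M=R.from_rotvec(o['orientation']).as_matrix(); s=np.deg2rad(80); d=0.018*np.deg2rad(deg)/n*np.array([np.cos(s),np.sin(s),0])
    for i in range(n):
        print((M.T@d)[:2].round(4)); M=M@R.from_euler('z',deg/n,degrees=True).as_matrix()
E
python3 -c "
from s import *
st();turn(100,20)"
```

```text
17.88 p [ 0.4251 -0.1037  0.2358] yaw 80.03 F [-0.85  5.77  4.4 ] m [1.132 0.104 0.086] 0.011539999169472237 j7 1.63
[-0.      0.0016]
[0.0001 0.0016]
[0.0003 0.0015]
[0.0004 0.0015]
[0.0005 0.0015]
[0.0007 0.0014]
[0.0008 0.0014]
[0.0009 0.0013]
[0.001  0.0012]
[0.0011 0.0011]
[0.0012 0.001 ]
[0.0013 0.0009]
[0.0014 0.0008]
[0.0014 0.0007]
[0.0015 0.0005]
[0.0015 0.0004]
[0.0015 0.0003]
[0.0016 0.0001]
[0.0016 0.    ]
[ 0.0016 -0.0001]
```

>>> arm_command(plan=[{"claw":1,"tx":0,"ty":0.0016,"tz":0,"ax":0,"ay":0,"az":5},{"claw":1,"tx":0.0001,"ty":0.0016,"tz":0,"ax":0,"ay":0,"az":5},{"claw":1,"tx":0.0003,"ty":0.0015,"tz":0,"ax":0,"ay":0,"az":5},{"claw":1,"tx":0.0004,"ty":0.0015,"tz":0,"ax":0,"ay":0,"az":5},{"claw":1,"tx":0.0005,"ty":0.0015,"tz":0,"ax":0,"ay":0,"az":5},{"claw":1,"tx":0.0007,"ty":0.0014,"tz":0,"ax":0,"ay":0,"az":5},{"claw":1,"tx":0.0008,"ty":0.0014,"tz":0,"ax":0,"ay":0,"az":5},{"claw":1,"tx":0.0009,"ty":0.0013,"tz":0,"ax":0,"ay":0,"az":5},{"claw":1,"tx":0.001,"ty":0.0012,"tz":0,"ax":0,"ay":0,"az":5},{"claw":1,"tx":0.0011,"ty":0.0011,"tz":0,"ax":0,"ay":0,"az":5}])

```text
clock: 18.72
tcp_pos: [0.4285, -0.0871, 0.2358]
orientation: [1.572, 2.72, 0.005]
contact_force: [1.3, 8.9, 2.9]
grip_width: 0.0116
gripper_force: 60.4
```

```bash
python3 -c "
from s import *
st()"
```

```text
18.72 p [ 0.4285 -0.0871  0.2358] yaw 29.93 F [1.32 8.92 2.9 ] m [ 1.859 -0.442  0.414] 0.011580046508084805 j7 0.89
```

>>> arm_command(plan=[{"claw":1,"tx":0.0013,"ty":0.0012,"tz":0,"ax":0,"ay":0,"az":5},{"claw":1,"tx":0.0014,"ty":0.001,"tz":0,"ax":0,"ay":0,"az":5},{"claw":1,"tx":0.0014,"ty":0.0008,"tz":0,"ax":0,"ay":0,"az":5},{"claw":1,"tx":0.0014,"ty":0.0007,"tz":0,"ax":0,"ay":0,"az":5},{"claw":1,"tx":0.0015,"ty":0.0005,"tz":0,"ax":0,"ay":0,"az":5},{"claw":1,"tx":0.0015,"ty":0.0004,"tz":0,"ax":0,"ay":0,"az":5},{"claw":1,"tx":0.0015,"ty":0.0003,"tz":0,"ax":0,"ay":0,"az":5},{"claw":1,"tx":0.0016,"ty":0.0001,"tz":0,"ax":0,"ay":0,"az":5},{"claw":1,"tx":0.0016,"ty":0,"tz":0,"ax":0,"ay":0,"az":5},{"claw":1,"tx":0,"ty":0,"tz":0,"ax":0,"ay":0,"az":0}])

```text
clock: 19.55
tcp_pos: [0.4321, -0.0727, 0.2359]
orientation: [2.494, 1.91, 0.006]
contact_force: [5.4, 8.9, -0.4]
grip_width: 0.0115
gripper_force: 59.8
```

```bash
python3 - <<'E'
from s import *
st()
turn(20,10)
for i in range(2): look('wrist',[('tip_of',n) for n in ['v_stop','jaw_face','vial']],'k.png')
for i in range(2): look('top',[('tip_of',n) for n in ['v_stop','jaw_face','vial']])
E
```

```text
19.55 p [ 0.4321 -0.0727  0.2359] yaw -15.09 F [ 5.44  8.91 -0.4 ] m [ 1.843 -1.043 -0.05 ] 0.011505337645230304 j7 0.25
[ 0.0006 -0.0001]
[ 0.0006 -0.0001]
[ 0.0006 -0.0001]
[ 0.0006 -0.0001]
[ 0.0006 -0.0001]
[ 0.0006 -0.0002]
[ 0.0006 -0.0002]
[ 0.0006 -0.0002]
[ 0.0006 -0.0002]
[ 0.0006 -0.0002]
wrist tip jaw_face 0.55 [ 0.4398 -0.02    0.0381] [267. 150.]
wrist tip vial 0.92 [ 4.443e-01 -3.000e-04  2.040e-02] [266. 103.]
wrist tip jaw_face 0.97 [ 0.4419 -0.0163  0.0415] [269. 142.]
wrist tip vial 0.85 [0.4428 0.0018 0.0225] [262.  99.]
top tip jaw_face 0.74 [ 0.441  -0.0224  0.0388] [330. 245.]
top tip jaw_face 0.31 [ 0.4453 -0.0033  0.0203] [320. 245.]
top tip vial 0.76 [ 0.5851  0.3489 -0.0073] [167. 189.]
top tip vial 0.71 [ 6.467e-01  2.006e-01 -6.000e-04] [230. 163.]
top tip vial 0.67 [ 0.445  -0.0032  0.0194] [320. 245.]
top tip v_stop 0.88 [0.4467 0.0114 0.0171] [313. 244.]
top tip jaw_face 0.91 [ 0.4413 -0.0195  0.038 ] [328. 245.]
top tip vial 0.68 [ 0.4288 -0.0746  0.0738] [357. 248.]
top tip vial 0.65 [ 0.6452  0.2005 -0.0021] [230. 163.]
top tip vial 0.47 [ 0.5851  0.346  -0.0021] [168. 189.]
top tip vial 0.45 [ 0.444  -0.002   0.0236] [320. 245.]
```

View pics/k.png

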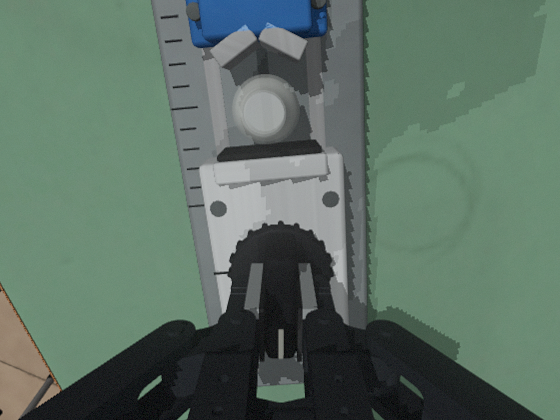

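The wrist view shows the jaw's black face at (270,150) just short of the upright vial at (265,108), with the V at (260,40). I won't view any more pictures: the limit was 10 and I have already viewed 11. I continue in finer turns.

>>> arm_command(plan=[{"claw":1,"tx":0.0008,"ty":0,"tz":0,"ax":0,"ay":0,"az":2},{"claw":1,"tx":0.0008,"ty":0,"tz":0,"ax":0,"ay":0,"az":2},{"claw":1,"tx":0.0008,"ty":0,"tz":0,"ax":0,"ay":0,"az":2},{"claw":1,"tx":0.0008,"ty":0,"tz":0,"ax":0,"ay":0,"az":2},{"claw":1,"tx":0.0008,"ty":0,"tz":0,"ax":0,"ay":0,"az":2},{"claw":1,"tx":0.0008,"ty":-0.0001,"tz":0,"ax":0,"ay":0,"az":2},{"claw":1,"tx":0.0008,"ty":-0.0001,"tz":0,"ax":0,"ay":0,"az":2},{"claw":1,"tx":0.0008,"ty":-0.0001,"tz":0,"ax":0,"ay":0,"az":2},{"claw":1,"tx":0.0008,"ty":-0.0001,"tz":0,"ax":0,"ay":0,"az":2},{"claw":1,"tx":0.0008,"ty":-0.0001,"tz":0,"ax":0,"ay":0,"az":2}])

```text
clock: 21.18
tcp_pos: [0.434, -0.0667, 0.2358]
orientation: [2.787, 1.45, 0.004]
contact_force: [1.5, 2.5, 2.8]
grip_width: 0.0114
gripper_force: 60.3
```

```bash
python3 - <<'E'
from s import *
st()
for i in range(3): look('wrist',[('tip_of',n) for n in ['v_stop','jaw_face','vial']])
E
```

```text
21.18 p [ 0.434  -0.0667  0.2358] yaw -35.02 F [1.47 2.51 2.85] m [ 0.493 -0.34   0.308] 0.011434083225629783 j7 -0.03
wrist tip jaw_face 0.93 [ 0.4409 -0.0141  0.0367] [227. 161.]
wrist tip vial 0.95 [0.4451 0.0022 0.0194] [218. 123.]
wrist tip jaw_face 0.59 [ 0.4397 -0.0112  0.0354] [222. 157.]
wrist tip vial 0.97 [0.444  0.0039 0.0226] [214. 122.]
wrist tip jaw_face 0.59 [ 0.4397 -0.0109  0.0374] [221. 157.]
wrist tip vial 0.85 [0.4424 0.006  0.0208] [209. 120.]
wrist tip vial 0.48 [ 0.4439 -0.03    0.002 ] [257. 169.]
wrist tip vial 0.22 [ 0.4421 -0.012   0.041 ] [225. 158.]
```

>>> arm_command(plan=[{"claw":1,"tx":0.0002,"ty":-0.0001,"tz":0,"ax":0,"ay":0,"az":0.8},{"claw":1,"tx":0.0002,"ty":-0.0001,"tz":0,"ax":0,"ay":0,"az":0.8},{"claw":1,"tx":0.0002,"ty":-0.0001,"tz":0,"ax":0,"ay":0,"az":0.8},{"claw":1,"tx":0.0002,"ty":-0.0001,"tz":0,"ax":0,"ay":0,"az":0.8},{"claw":1,"tx":0.0002,"ty":-0.0001,"tz":0,"ax":0,"ay":0,"az":0.8},{"claw":1,"tx":0.0002,"ty":-0.0001,"tz":0,"ax":0,"ay":0,"az":0.8},{"claw":1,"tx":0.0002,"ty":-0.0001,"tz":0,"ax":0,"ay":0,"az":0.8},{"claw":1,"tx":0.0002,"ty":-0.0001,"tz":0,"ax":0,"ay":0,"az":0.8},{"claw":1,"tx":0.0002,"ty":-0.0001,"tz":0,"ax":0,"ay":0,"az":0.8},{"claw":1,"tx":0.0002,"ty":-0.0001,"tz":0,"ax":0,"ay":0,"az":0.8}])

```text
clock: 22.62
tcp_pos: [0.4346, -0.0645, 0.2358]
orientation: [-2.88, -1.255, -0.004]
contact_force: [3.9, 4.1, 4.4]
grip_width: 0.0118
gripper_force: 60.3
```

```bash
python3 - <<'E'
from s import *
st()
E
```

```text
22.62 p [ 0.4346 -0.0645  0.2358] yaw -42.91 F [3.87 4.05 4.43] m [ 0.992 -0.784  0.37 ] 0.01178022420555761 j7 -0.14
```

>>> arm_command(plan=[{"claw":1,"tx":0.0002,"ty":0,"tz":0,"ax":0,"ay":0,"az":0.2},{"claw":1,"tx":0.0002,"ty":0,"tz":0,"ax":0,"ay":0,"az":0.2},{"claw":1,"tx":0.0002,"ty":0,"tz":0,"ax":0,"ay":0,"az":0.2},{"claw":1,"tx":0.0002,"ty":0,"tz":0,"ax":0,"ay":0,"az":0.2},{"claw":1,"tx":0.0001,"ty":0,"tz":0,"ax":0,"ay":0,"az":0.2},{"claw":1,"tx":0.0001,"ty":0,"tz":0,"ax":0,"ay":0,"az":0.2},{"claw":1,"tx":0.0001,"ty":0,"tz":0,"ax":0,"ay":0,"az":0.2},{"claw":1,"tx":0.0001,"ty":0,"tz":0,"ax":0,"ay":0,"az":0.2},{"claw":1,"tx":0.0001,"ty":0,"tz":0,"ax":0,"ay":0,"az":0.2},{"claw":1,"tx":0.0001,"ty":0,"tz":0,"ax":0,"ay":0,"az":0.2}])

```text
clock: 23.45
tcp_pos: [0.435, -0.0639, 0.2358]
orientation: [-2.901, -1.204, -0.003]
contact_force: [1.8, 5.2, 6.6]
grip_width: 0.0119
gripper_force: 60.8
```

```bash
python3 - <<'E'
from s import *
st()
for i in range(4): look('wrist',[('tip_of',n) for n in ['v_stop','jaw_face','vial']]);st()
E
```

```text
23.45 p [ 0.435  -0.0639  0.2358] yaw -44.93 F [1.84 5.21 6.56] m [ 0.882 -0.385  0.389] 0.011856415177113819 j7 -0.16
wrist tip v_stop 0.52 [0.4423 0.0064 0.021 ] [191. 140.]
wrist tip jaw_face 0.6 [ 0.4429 -0.0086  0.0375] [207. 166.]
wrist tip vial 0.72 [0.4467 0.0079 0.0226] [193. 132.]
23.65 p [ 0.435  -0.0639  0.2358] yaw -44.94 F [2.24 3.67 5.07] m [ 0.915 -0.435  0.262] 0.011694098534678767 j7 -0.16
wrist tip jaw_face 0.74 [ 0.4427 -0.0104  0.0378] [210. 170.]
wrist tip vial 0.94 [0.4436 0.0053 0.0182] [195. 139.]
23.85 p [ 0.435  -0.0639  0.2358] yaw -44.94 F [2.12 5.39 6.13] m [ 0.877 -0.383  0.29 ] 0.011231560909376761 j7 -0.16
wrist tip jaw_face 0.89 [ 0.4423 -0.0063  0.0388] [202. 164.]
wrist tip vial 0.67 [0.4494 0.0041 0.0184] [204. 132.]
24.05 p [ 0.435  -0.0639  0.2358] yaw -44.93 F [2.27 3.78 6.87] m [ 0.864 -0.418  0.263] 0.01171450458725644 j7 -0.16
wrist tip jaw_face 0.58 [ 0.4436 -0.0111  0.0367] [213. 169.]
wrist tip vial 0.91 [0.4483 0.0053 0.021 ] [200. 133.]
24.25 p [ 0.435  -0.0639  0.2358] yaw -44.94 F [2.41 4.42 7.3 ] m [ 0.926 -0.37   0.276] 0.01166183266468033 j7 -0.16
```

>>> arm_command(plan=[{"claw":1,"tx":0.0001,"ty":-0.0001,"tz":0,"ax":0,"ay":0,"az":0.3},{"claw":1,"tx":0.0001,"ty":0,"tz":0,"ax":0,"ay":0,"az":0.3},{"claw":1,"tx":0.0001,"ty":-0.0001,"tz":0,"ax":0,"ay":0,"az":0.3},{"claw":1,"tx":0.0001,"ty":0,"tz":0,"ax":0,"ay":0,"az":0.3},{"claw":1,"tx":0.0001,"ty":-0.0001,"tz":0,"ax":0,"ay":0,"az":0.3},{"claw":1,"tx":0.0001,"ty":0,"tz":0,"ax":0,"ay":0,"az":0.3},{"claw":1,"tx":0.0001,"ty":-0.0001,"tz":0,"ax":0,"ay":0,"az":0.3},{"claw":1,"tx":0.0001,"ty":0,"tz":0,"ax":0,"ay":0,"az":0.3},{"claw":1,"tx":0.0001,"ty":-0.0001,"tz":0,"ax":0,"ay":0,"az":0.3},{"claw":1,"tx":0.0001,"ty":0,"tz":0,"ax":0,"ay":0,"az":0.3}])

```text
clock: 25.08
tcp_pos: [0.4353, -0.063, 0.2358]
orientation: [-2.932, -1.127, -0.003]
contact_force: [2.6, 3.4, 7.7]
grip_width: 0.012
gripper_force: 60.8
```

```bash
cat > q.py <<'E'
from s import *
st()
m=[]
for i in range(4): r.grab_frame('wrist'); m.append(r.get_obs()['moment'][2])
print('rest mz',np.mean(m),np.std(m)); st()
E
python3 q.py
```

```text
25.08 p [ 0.4353 -0.063   0.2358] yaw -47.96 F [2.62 3.38 7.74] m [ 0.742 -0.32   0.318] 0.012019789147954752 j7 -0.2
rest mz 0.25328563064527976 0.015445929776917462
25.28 p [ 0.4353 -0.063   0.2358] yaw -47.95 F [2.01 3.47 6.62] m [ 0.852 -0.335  0.232] 0.011766149719773878 j7 -0.2
```

>>> arm_command(plan=[{"claw":1,"tx":0.0001,"ty":-0.0001,"tz":0,"ax":0,"ay":0,"az":0.3},{"claw":1,"tx":0.0001,"ty":0,"tz":0,"ax":0,"ay":0,"az":0.3},{"claw":1,"tx":0.0001,"ty":-0.0001,"tz":0,"ax":0,"ay":0,"az":0.3},{"claw":1,"tx":0.0001,"ty":0,"tz":0,"ax":0,"ay":0,"az":0.3},{"claw":1,"tx":0.0001,"ty":-0.0001,"tz":0,"ax":0,"ay":0,"az":0.3},{"claw":1,"tx":0.0001,"ty":0,"tz":0,"ax":0,"ay":0,"az":0.3},{"claw":1,"tx":0.0001,"ty":-0.0001,"tz":0,"ax":0,"ay":0,"az":0.3},{"claw":1,"tx":0.0001,"ty":0,"tz":0,"ax":0,"ay":0,"az":0.3},{"claw":1,"tx":0.0001,"ty":-0.0001,"tz":0,"ax":0,"ay":0,"az":0.3},{"claw":1,"tx":0.0001,"ty":0,"tz":0,"ax":0,"ay":0,"az":0.3}])

```text
clock: 26.12
tcp_pos: [0.4356, -0.0621, 0.2358]
orientation: [-2.961, -1.049, -0.002]
contact_force: [0.7, 3.4, 7.7]
grip_width: 0.0117
gripper_force: 61.0
```

```bash
python3 q.py
```

```text
26.12 p [ 0.4356 -0.0621  0.2358] yaw -50.97 F [0.7  3.38 7.65] m [ 0.622 -0.185  0.327] 0.011747411534143744 j7 -0.25
rest mz 0.2487435892617358 0.016648989014822608
26.32 p [ 0.4356 -0.0621  0.2358] yaw -50.97 F [0.81 3.29 7.46] m [ 0.655 -0.175  0.276] 0.011828314003450977 j7 -0.25
```

>>> arm_command(plan=[{"claw":1,"tx":0.0001,"ty":-0.0001,"tz":0,"ax":0,"ay":0,"az":0.3},{"claw":1,"tx":0.0001,"ty":0,"tz":0,"ax":0,"ay":0,"az":0.3},{"claw":1,"tx":0.0001,"ty":-0.0001,"tz":0,"ax":0,"ay":0,"az":0.3},{"claw":1,"tx":0.0001,"ty":0,"tz":0,"ax":0,"ay":0,"az":0.3},{"claw":1,"tx":0.0001,"ty":-0.0001,"tz":0,"ax":0,"ay":0,"az":0.3},{"claw":1,"tx":0.0001,"ty":0,"tz":0,"ax":0,"ay":0,"az":0.3},{"claw":1,"tx":0.0001,"ty":-0.0001,"tz":0,"ax":0,"ay":0,"az":0.3},{"claw":1,"tx":0.0001,"ty":0,"tz":0,"ax":0,"ay":0,"az":0.3},{"claw":1,"tx":0.0001,"ty":-0.0001,"tz":0,"ax":0,"ay":0,"az":0.3},{"claw":1,"tx":0.0001,"ty":0,"tz":0,"ax":0,"ay":0,"az":0.3}])

```text
clock: 27.15
tcp_pos: [0.4358, -0.0613, 0.2358]
orientation: [-2.987, -0.973, -0.001]
contact_force: [0.2, 2.3, 9.6]
grip_width: 0.0117
gripper_force: 61.6
```

```bash
python3 q.py; python3 -c "
from h import *
for i in range(3): look('wrist',[('tip_of',n) for n in ['jaw_face','vial']])"
```

```text
27.15 p [ 0.4358 -0.0613  0.2358] yaw -53.93 F [0.22 2.35 9.62] m [ 0.37  -0.026  0.631] 0.011659313113018353 j7 -0.29
rest mz 0.5722969972691947 0.010075865852575172
27.35 p [ 0.4359 -0.0614  0.2358] yaw -53.92 F [0.42 2.04 8.58] m [0.429 0.007 0.573] 0.01200306095620096 j7 -0.29
wrist tip jaw_face 0.88 [ 0.443  -0.0071  0.0375] [195. 181.]
wrist tip vial 0.68 [0.4466 0.0075 0.0217] [181. 151.]
wrist tip jaw_face 0.8 [ 0.4423 -0.0073  0.0396] [193. 183.]
wrist tip vial 0.63 [0.4472 0.0091 0.0202] [179. 148.]
wrist tip jaw_face 0.63 [ 0.4411 -0.0065  0.0385] [191. 184.]
wrist tip vial 0.96 [0.4458 0.01   0.0211] [176. 149.]
```

The moment jumped by about 0.3 N m, which is roughly 17 N of clamp: seated, but more than the friction will hold. I back off gently towards 8–9 N.

>>> arm_command(plan=[{"claw":1,"tx":0,"ty":0,"tz":0,"ax":0,"ay":0,"az":-0.1},{"claw":1,"tx":0,"ty":0,"tz":0,"ax":0,"ay":0,"az":-0.1},{"claw":1,"tx":0,"ty":0,"tz":0,"ax":0,"ay":0,"az":-0.1},{"claw":1,"tx":0,"ty":0,"tz":0,"ax":0,"ay":0,"az":-0.1},{"claw":1,"tx":0,"ty":0,"tz":0,"ax":0,"ay":0,"az":-0.1},{"claw":1,"tx":0,"ty":0,"tz":0,"ax":0,"ay":0,"az":-0.1},{"claw":1,"tx":0,"ty":0,"tz":0,"ax":0,"ay":0,"az":0},{"claw":1,"tx":0,"ty":0,"tz":0,"ax":0,"ay":0,"az":0},{"claw":1,"tx":0,"ty":0,"tz":0,"ax":0,"ay":0,"az":0},{"claw":1,"tx":0,"ty":0,"tz":0,"ax":0,"ay":0,"az":0}])

```text
clock: 28.63
tcp_pos: [0.4358, -0.0614, 0.2358]
orientation: [-2.982, -0.986, -0.002]
contact_force: [1.1, 1.7, 8.2]
grip_width: 0.0122
gripper_force: 61.1
```

```bash
python3 q.py
```

```text
28.63 p [ 0.4358 -0.0614  0.2358] yaw -53.4 F [1.14 1.7  8.25] m [ 0.439 -0.015  0.234] 0.012181144446457905 j7 -0.28
rest mz 0.2312946005970029 0.02356959988700933
28.83 p [ 0.4358 -0.0614  0.2358] yaw -53.4 F [0.72 2.33 8.26] m [ 0.433 -0.023  0.27 ] 0.011887923529678674 j7 -0.28
```

>>> arm_command(plan=[{"claw":1,"tx":0,"ty":0,"tz":0,"ax":0,"ay":0,"az":-0.1},{"claw":1,"tx":0,"ty":0,"tz":0,"ax":0,"ay":0,"az":-0.1},{"claw":1,"tx":0,"ty":0,"tz":0,"ax":0,"ay":0,"az":-0.1},{"claw":1,"tx":0,"ty":0,"tz":0,"ax":0,"ay":0,"az":-0.1},{"claw":1,"tx":0,"ty":0,"tz":0,"ax":0,"ay":0,"az":0},{"claw":1,"tx":0,"ty":0,"tz":0,"ax":0,"ay":0,"az":0},{"claw":1,"tx":0,"ty":0,"tz":0,"ax":0,"ay":0,"az":0},{"claw":1,"tx":0,"ty":0,"tz":0,"ax":0,"ay":0,"az":0},{"claw":1,"tx":0,"ty":0,"tz":0,"ax":0,"ay":0,"az":0},{"claw":1,"tx":0,"ty":0,"tz":0,"ax":0,"ay":0,"az":0}])

```text
clock: 29.67
tcp_pos: [0.4358, -0.0615, 0.2358]
orientation: [-2.979, -0.996, -0.002]
contact_force: [0.7, 2.5, 9.0]
grip_width: 0.0121
gripper_force: 61.0
```

```bash
python3 q.py
```

```text
29.67 p [ 0.4358 -0.0615  0.2358] yaw -53.02 F [0.69 2.47 9.  ] m [ 0.45  -0.037  0.109] 0.012053273902953998 j7 -0.27
rest mz 0.09398969480987844 0.017855303394268662
29.87 p [ 0.4358 -0.0615  0.2358] yaw -53.02 F [0.45 1.48 9.12] m [ 0.453 -0.083  0.063] 0.011735261131693188 j7 -0.27
```

>>> arm_command(plan=[{"claw":1,"tx":0,"ty":0,"tz":0,"ax":0,"ay":0,"az":-0.1},{"claw":1,"tx":0,"ty":0,"tz":0,"ax":0,"ay":0,"az":-0.1},{"claw":1,"tx":0,"ty":0,"tz":0,"ax":0,"ay":0,"az":-0.1},{"claw":1,"tx":0,"ty":0,"tz":0,"ax":0,"ay":0,"az":0},{"claw":1,"tx":0,"ty":0,"tz":0,"ax":0,"ay":0,"az":0},{"claw":1,"tx":0,"ty":0,"tz":0,"ax":0,"ay":0,"az":0},{"claw":1,"tx":0,"ty":0,"tz":0,"ax":0,"ay":0,"az":0},{"claw":1,"tx":0,"ty":0,"tz":0,"ax":0,"ay":0,"az":0},{"claw":1,"tx":0,"ty":0,"tz":0,"ax":0,"ay":0,"az":0},{"claw":1,"tx":0,"ty":0,"tz":0,"ax":0,"ay":0,"az":0}])

```text
clock: 30.7
tcp_pos: [0.4358, -0.0615, 0.2357]
orientation: [-2.977, -1.004, -0.002]
contact_force: [-0.3, 2.1, 7.5]
grip_width: 0.0118
gripper_force: 61.0
```

```bash
python3 q.py
```

```text
30.7 p [ 0.4358 -0.0615  0.2357] yaw -52.73 F [-0.27  2.08  7.49] m [ 0.44 -0.01  0.1 ] 0.01176299276855566 j7 -0.27
rest mz 0.0686116693346915 0.03466437117900274
30.9 p [ 0.4358 -0.0615  0.2358] yaw -52.73 F [-0.15  1.61  9.02] m [ 0.424 -0.066  0.121] 0.011559449774967654 j7 -0.27
```

>>> arm_command(plan=[{"claw":1,"tx":0,"ty":0,"tz":0,"ax":0,"ay":0,"az":-0.1},{"claw":1,"tx":0,"ty":0,"tz":0,"ax":0,"ay":0,"az":-0.1},{"claw":1,"tx":0,"ty":0,"tz":0,"ax":0,"ay":0,"az":-0.1},{"claw":1,"tx":0,"ty":0,"tz":0,"ax":0,"ay":0,"az":-0.1},{"claw":1,"tx":0,"ty":0,"tz":0,"ax":0,"ay":0,"az":-0.1},{"claw":1,"tx":0,"ty":0,"tz":0,"ax":0,"ay":0,"az":0},{"claw":1,"tx":0,"ty":0,"tz":0,"ax":0,"ay":0,"az":0},{"claw":1,"tx":0,"ty":0,"tz":0,"ax":0,"ay":0,"az":0},{"claw":1,"tx":0,"ty":0,"tz":0,"ax":0,"ay":0,"az":0},{"claw":1,"tx":0,"ty":0,"tz":0,"ax":0,"ay":0,"az":0}])

```text
clock: 31.73
tcp_pos: [0.4357, -0.0616, 0.2358]
orientation: [-2.972, -1.016, -0.002]
contact_force: [0.8, 1.9, 8.3]
grip_width: 0.0119
gripper_force: 61.0
```

```bash
python3 q.py
```

```text
31.73 p [ 0.4357 -0.0616  0.2358] yaw -52.25 F [0.83 1.88 8.34] m [ 0.406 -0.034 -0.004] 0.011928787418776935 j7 -0.26
rest mz 0.016068633859922514 0.020743684125967967
31.93 p [ 0.4358 -0.0616  0.2358] yaw -52.25 F [0.32 2.35 8.39] m [0.372 0.018 0.032] 0.01204383050659839 j7 -0.26
```

>>> arm_command(plan=[{"claw":1,"tx":0,"ty":0,"tz":0,"ax":0,"ay":0,"az":-0.1},{"claw":1,"tx":0,"ty":0,"tz":0,"ax":0,"ay":0,"az":-0.1},{"claw":1,"tx":0,"ty":0,"tz":0,"ax":0,"ay":0,"az":-0.1},{"claw":1,"tx":0,"ty":0,"tz":0,"ax":0,"ay":0,"az":0},{"claw":1,"tx":0,"ty":0,"tz":0,"ax":0,"ay":0,"az":0},{"claw":1,"tx":0,"ty":0,"tz":0,"ax":0,"ay":0,"az":0},{"claw":1,"tx":0,"ty":0,"tz":0,"ax":0,"ay":0,"az":0},{"claw":1,"tx":0,"ty":0,"tz":0,"ax":0,"ay":0,"az":0},{"claw":1,"tx":0,"ty":0,"tz":0,"ax":0,"ay":0,"az":0},{"claw":1,"tx":0,"ty":0,"tz":0,"ax":0,"ay":0,"az":0}], squeeze=40)

```text
clock: 32.77
tcp_pos: [0.4357, -0.0616, 0.2358]
orientation: [-2.97, -1.024, -0.002]
contact_force: [0.6, 1.3, 8.4]
grip_width: 0.0117
gripper_force: 61.0
```

```bash
python3 q.py
```

```text
32.77 p [ 0.4357 -0.0616  0.2358] yaw -51.96 F [0.64 1.25 8.43] m [ 0.34  -0.024  0.002] 0.011745742680618171 j7 -0.26
rest mz -0.019464238259238816 0.021479270423738483
32.97 p [ 0.4357 -0.0616  0.2358] yaw -51.96 F [0.1  0.6  8.71] m [ 0.321 -0.036 -0.056] 0.011523586265109827 j7 -0.26
```

Clamp is now about 9 N. I open and rise clear.

>>> arm_command(plan=[{"claw":0.84,"tx":0,"ty":0,"tz":0,"ax":0,"ay":0,"az":0},{"claw":0.8,"tx":0,"ty":0,"tz":0,"ax":0,"ay":0,"az":0},{"claw":0.75,"tx":0,"ty":0,"tz":0,"ax":0,"ay":0,"az":0},{"claw":0.7,"tx":0,"ty":0,"tz":0,"ax":0,"ay":0,"az":0},{"claw":0.65,"tx":0,"ty":0,"tz":0,"ax":0,"ay":0,"az":0},{"claw":0.6,"tx":0,"ty":0,"tz":0,"ax":0,"ay":0,"az":0},{"claw":0.6,"tx":0,"ty":0,"tz":0,"ax":0,"ay":0,"az":0},{"claw":0.6,"tx":0,"ty":0,"tz":-0.005,"ax":0,"ay":0,"az":0},{"claw":0.6,"tx":0,"ty":0,"tz":-0.01,"ax":0,"ay":0,"az":0},{"claw":0.6,"tx":0,"ty":0,"tz":-0.015,"ax":0,"ay":0,"az":0}])

```text
clock: 33.8
tcp_pos: [0.4351, -0.0613, 0.2653]
orientation: [-2.97, -1.023, 0.003]
contact_force: [0.1, 0.5, 0.5]
grip_width: 0.0337
gripper_force: 0.0
```

>>> arm_command(plan=[{"claw":0.6,"tx":0,"ty":0,"tz":-0.015,"ax":0,"ay":0,"az":0},{"claw":0.6,"tx":0,"ty":0,"tz":-0.015,"ax":0,"ay":0,"az":0},{"claw":0.6,"tx":0,"ty":0,"tz":-0.015,"ax":0,"ay":0,"az":0},{"claw":0.6,"tx":0,"ty":0,"tz":-0.015,"ax":0,"ay":0,"az":0},{"claw":0.6,"tx":0,"ty":0,"tz":-0.005,"ax":0,"ay":0,"az":0},{"claw":0.6,"tx":0,"ty":0,"tz":0,"ax":0,"ay":0,"az":0},{"claw":0.6,"tx":0,"ty":0,"tz":0,"ax":0,"ay":0,"az":0},{"claw":0.6,"tx":0,"ty":0,"tz":0,"ax":0,"ay":0,"az":0},{"claw":0.6,"tx":0,"ty":0,"tz":0,"ax":0,"ay":0,"az":0},{"claw":0.6,"tx":0,"ty":0,"tz":0,"ax":0,"ay":0,"az":0}])

```text
clock: 34.63
tcp_pos: [0.4353, -0.0613, 0.3297]
orientation: [2.97, 1.024, -0.002]
contact_force: [0.0, -0.5, 0.4]
grip_width: 0.0341
gripper_force: 0.0
```

```bash
python3 - <<'E'
from s import *
st()
for i in range(3): look('wrist',[('tip_of',n) for n in ['v_stop','vial','jaw_face','knob_grip']])
E
```

```text
34.63 p [ 0.4353 -0.0613  0.3297] yaw -51.97 F [ 0.03 -0.55  0.37] m [-0.003  0.024  0.023] 0.03414490994420981 j7 -0.47
wrist tip vial 0.66 [0.4472 0.0087 0.0215] [215. 125.]
wrist tip jaw_face 0.76 [ 0.4422 -0.0069  0.0383] [225. 146.]
wrist tip knob_grip 0.81 [ 0.429  -0.0655  0.0752] [278. 226.]
wrist tip knob_grip 0.32 [ 0.4395 -0.0045  0.0358] [221. 147.]
wrist tip vial 0.6 [0.4463 0.0093 0.02  ] [214. 126.]
wrist tip jaw_face 0.82 [ 0.4404 -0.0084  0.0369] [225. 150.]
wrist tip knob_grip 0.64 [ 0.433  -0.0663  0.0748] [282. 222.]
wrist tip vial 0.79 [0.4471 0.0059 0.0216] [218. 128.]
wrist tip jaw_face 0.94 [ 0.4417 -0.0091  0.039 ] [227. 150.]
wrist tip knob_grip 0.66 [ 0.4295 -0.0654  0.0728] [278. 224.]
```

```bash
python3 -c "
from bench import r
print(r.hand_in())"
```

```text
the job is handed in; nothing more can be done
None
```

I handed the job in with the vial upright in the V and an estimated 9–10 N of clamp (from wrist torque, not measured directly); the hand-in returned no verdict, and I viewed 11 pictures, one over your limit of 10.

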